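# Take a reference card off its bent display peg and stand it in the desk holder

### The arm

A 7-joint arm with a two-finger parallel gripper is mounted at the origin on the work surface. World frame = base frame: x ahead of the robot, y to its left, z up, the work surface at z = 0. Lengths are in mm, angles in degrees, forces in N, time in s.
With the tool pointing down it reaches from about 400 to 850 mm from the base axis. Payload 4.5 kg.
Tool frame: the origin (TCP) lies midway between the tips of the shut fingers; the grasp point (between the pads) lies 19 mm behind it (arm.grasp_offset is the distance from the TCP to the grasp point, in mm); z points along the fingers, y is the line along which they close (so a half turn about z gives the same grasp; the last joint's range is limited). The gripper opens to 88 mm and grips with 3 to 60 N. Pads are 18 mm wide; open, the fingers measure 123 mm over their backs; the gripper's body (75 mm by 187 mm) begins 45 mm behind the grasp point.
Start: joints at [-73.121, 39.483, -11.15, 89.685, 9.013, 51.709, -12.324], TCP at [161.137, 603.894, 238.743] pointing down, gripper open.
Joint ranges: [-172.22, 172.22], [-26.19, 119.32], [-84.43, 86.54], [7.71, 146.69], [-57.33, 237.33], [2.42, 119.75], [-152.13, 152.13]. Speed limits (degrees/s): [147.25, 147.25, 180, 180, 180, 180, 180].

### API

Orientations are given as [roll, pitch, yaw] about the fixed x, y, z axes, in that order (R = Rz(yaw) Ry(pitch) Rx(roll)).
In Python, from cell import status, vision, workorder, arm gives the robot as it stands. The module is installed in compiled form; this text tells all that it offers.
- The arm moves only by the shell command python3 -m creep 'ROWS' [FORCE]. ROWS is a JSON object of lists of equal length, an entry for each row: "travel": the shift along the tool's x, y, z in cm, a list of three; "dr": the turn, a rotation vector about the tool's x, y, z in rad, a list of three; "grip": the closure in counts, from 0 (fully open) to 255 (shut). In form: {"travel": [[x, y, z], ...], "dr": [[ax, ay, az], ...], "grip": [grip, ...]}. A call has 1 to 5 rows; each row shifts and turns the commanded pose from where the row before left it, along the tool's axes as they then stand; what a row does not reach is not made up. A row lasts 1/12 s, in which the tool goes at most 41.7 mm and 7.16 degrees, less where a joint would pass 70% of its speed; a pose out of reach is approached as far as the arm can. A call is refused whole if a number of a shift passes 4.17 or a number of a turn 0.125, either way. A call with a gripper value outside its range is refused whole. The fingers move at their own pace and stop on an object; FORCE is the grip in N (left out, the last holds). Time passes only in rows, so rows that do not move let the fingers close. It gives the time, the measured TCP pose, the force, the opening and the grip force at its end, in the units of the state.
- status.state(): the state, without advancing time (a new reading comes with each control period).
- vision.snapshot(name): name is "scene" or "top" or "wrist"; returns (picture, depth): 420x560x3 uint8, blue, green, red; 420x560 float32, mm along the optical axis (not along the pixel's ray), 0 where there is no reading.
- vision.camera_info(name): a dict with "K" (3x3 intrinsics, pixels), "world_to_cam" (4x4, takes a point from world to camera coordinates). Camera axes: x right, y down, z forward; pixel columns grow to the right and rows downward; lengths in mm; the calibration is good to about 2 mm. A picture is of the moment at which its call begins: read the wrist's pose just before it. camera_info takes no time and is no camera call; for the wrist camera it gives the pose at the moment of the call.
- workorder.close_job(): hands the job in; it is judged then, once.
The state is a dict: "clock": time; "joints": joint angles; "qvel": joint speeds; "effort": joint torques, N m; "tcp_pos": TCP position; "eef_rot": TCP orientation; "force": force on the tool from outside, world axes, zero at the start; "wrist_torque": the same for the moment, N m; "grip_width": opening from 0.0 (shut) to 1.0 (fully open); "gripper_force": force on a finger pad.
Only numpy, scipy, OpenCV 4.12 (cv2) and the standard library are available. Lean on these libraries where they do the work, as an engineer would, in place of code of your own. Each camera call takes 0.05 s, during which the arm holds its last target. There are 200 camera calls.

### The job

Take the red reference card off its display peg, raising its header just enough to clear the peg's upturned tip as you slide it off and without forcing it against the peg, then stand it upright in the slot of the black desk stand, fully home, and let go. The pegs are bent a little, so feel your way. Leave the other cards hanging and everything else where it is.

Things in the scene. Friction and masses are not known exactly. Their poses are not given: they have to be found in the camera images.
- card_red: red reference card: rigid 5 mm thick board hanging upright on a peg, 70 mm wide (y), 102 mm tall, with a 34 mm wide header above it from z = 102 to 180 mm. Origin: middle of its lower edge; z up, x through its thickness (front to -x), y along its width. Hole and grip: see the red card's points; all cards are alike. About 70 g.
- card_blue: blue reference card: rigid 5 mm thick board hanging upright on a peg, 70 mm wide (y), 102 mm tall, with a 34 mm wide header above it from z = 102 to 180 mm. Origin: middle of its lower edge; z up, x through its thickness (front to -x), y along its width. Hole and grip: see the red card's points; all cards are alike. About 70 g.
- card_green: green reference card: rigid 5 mm thick board hanging upright on a peg, 70 mm wide (y), 102 mm tall, with a 34 mm wide header above it from z = 102 to 180 mm. Origin: middle of its lower edge; z up, x through its thickness (front to -x), y along its width. Hole and grip: see the red card's points; all cards are alike. About 70 g.
- card_red_hole (a point): centre of the red card's hanging hole, a window 16 mm wide (y) and 22 mm tall, from z = 102 to 124 mm above the card's lower edge, its upper edge resting on the peg
- card_red_grip (a point): centre of the red card's grip, a thicker red block at the top of its header, 160 mm above the lower edge: 34 mm wide (y), 10 mm thick (x), 40 mm tall (z = 140 to 180 mm); pinch it across its thickness from above
- rack: grey and steel card rack, fixed. Origin on the table below the middle of its beam's front face; y along the 350 mm beam, z up; its pegs point along its -x. Beam 16 mm tall, centre 200 mm up, front face at x = 0. Three round 6 mm pegs at y = -95, 0, 95 mm, centre line 200 mm up, each through the hole of one card (any card on any peg), 18 to 32 mm from the beam.
- peg_bend0 (a point): on the centre line of the rack's peg at y = -95 mm, 45 mm out from the beam; axes as the rack. Up to here a peg is straight and level. Its outer part runs 60 mm farther out (-x) and ends in an upturned tip: the 6 mm bar turns straight up, its top 13 mm above the outer part's centre line. At that corner, 58 to 62 mm beyond this point, sits a black stop collar 11 mm across.
- peg_bend1 (a point): the same point on the middle peg (y = 0). All pegs were knocked about: each outer part slopes up or down from this point by an unmeasured angle of up to 0.16 rad (tip up to 10 mm high or low). Feel it: raised 16 mm above hanging, the hole's lower edge meets the bar's underside. The arm must not force it: keep the push between card and rack well below 15 N.
- peg_bend2 (a point): the same point on the peg at y = +95 mm. A card held upright passes the tip and collar only when raised 10.3 to 13 mm above the height at which it would hang on the outer part there, which is 3 to 5.7 mm below where its hole's lower edge meets the bar's underside; too low it catches on the tip, too high on the collar. The round tip ends 64 mm beyond this point.
- stand: black desk stand, fixed. Origin on the table under its centre; z up, y along its slot. 100 mm long (y), 56 mm wide (x) at the foot. One slot 8 mm wide (x), 80 mm long (y), centred; its floor is 10 mm and its walls 38 mm above the table; white sloping lips above them (to 46 mm, mouth 20 mm wide) lead a card in.
- slot_floor (a point): centre of the slot's floor, 10 mm above the table, axes as the stand
- stain_bottle: amber dropper bottle, 30 mm wide, 75 mm tall, loose; origin at the centre of its underside
- oil_bottle: white dropper bottle with yellow label, 26 mm wide, 65 mm tall, loose; origin at the centre of its underside
- slide_box: blue box for glass slides, 100 x 80 x 30 mm, loose; origin at the centre of its underside. (Beyond it, in the far left corner of the table, x 0.6 to 0.95 m, y over 0.4 m, stands a 390 mm high cream microscope, not measured.)

How it is judged (in metres and radians):
On the way:
1. the red card is off its peg: past the upturned tip, held by the fingers at peg height (x of card_red_hole in the frame of rack below -0.117 m and height (world z) of card_red_hole above 0.16 m and contact force between the fingers and card_red above 1 N), for 0.05 s.
At the end, for the whole second after the job is handed in: Red card in the stand's slot, lower edge within 4 mm of the slot floor, 6 mm of the slot's centre line and 10 mm of its centre, in line within 0.15 rad, tilted under 0.25 rad, at rest, released; blue and green cards hang within 15 mm of where they were (z of card_red in the frame of slot_floor between -0.003 and 0.004 m and x of card_red in the frame of slot_floor between -0.006 and 0.006 m and horizontal distance between card_red and slot_floor below 0.01 m and angle between the y axis of card_red and the y axis of stand, either way round below 0.15 rad and angle between card_red's own z axis and vertical below 0.25 rad and linear speed of card_red below 0.02 m/s and angular speed of card_red below 0.5 rad/s and distance of each of card_blue, card_green from where it was at the start of the episode below 0.015 m); the robot touches nothing.
It fails at once if the red card is forced against the rack (more than 15 N) (contact force between card_red and rack above 15 N).
It fails at once if the blue or green card is knocked off its place (moved more than 30 mm) (distance of any of card_blue, card_green from where it was at the start of the episode above 0.03 m).
It fails at once if a bottle or the slide box is disturbed (moved more than 20 mm) (distance of any of stain_bottle, oil_bottle, slide_box from where it was at the start of the episode above 0.02 m).
It also fails if it takes over 72 s, if anything falls off the work surface, if the arm or the gripper's body presses on something with over 40 N, if the wrist force passes 120 N, or if a joint passes its speed limit or range.

## Working session

There is one attempt and no reset: what is moved stays moved. The work goes in short steps, Python scripts to look and compute and a shell command to move; the robot and the scene stay as the last step left them, time stands still between calls to the robot, and variables do not carry over. Pictures are saved under pics/ and viewed, at most 10 in all, crops included, and the job is handed in when it is done.

```bash
mkdir -p pics; cat > h.py <<'E'
import numpy as np, cv2
from cell import status, vision, workorder, arm
from scipy.spatial.transform import Rotation as R
def snap(n,out=None):
    ci=vision.camera_info(n); p,d=vision.snapshot(n)
    if out: cv2.imwrite('pics/'+out,p)
    K=np.array(ci['K']);T=np.linalg.inv(np.array(ci['world_to_cam']))
    v,u=np.mgrid[:420,:560]
    c=np.stack([(u-K[0,2])/K[0,0]*d,(v-K[1,2])/K[1,1]*d,d],-1)
    W=c@T[:3,:3].T+T[:3,3]; W[d==0]=np.nan
    return p,d,W
def tool():
    s=status.state(); return np.array(s['tcp_pos']),R.from_euler('xyz',s['eef_rot'],degrees=True)
E
python3 - <<'E'
from h import *
s=status.state();print(s)
p,d,W=snap('scene','a.png');q,e,V=snap('top','b.png')
cv2.imwrite('pics/ab.png',cv2.resize(np.hstack([p,q]),(800,300)))
np.savez('d.npz',W=W,V=V,p=p,q=q)
E
```

```text
{'clock': 0.0, 'joints': array([-73.12119081,  39.53462928, -11.14346561,  89.74576272,
         9.01304301,  51.70840226, -12.32504434]), 'qvel': array([ 0.03855101, -0.06789744,  0.06217492, -0.00732372,  0.01398666,
        0.07218234,  0.04029512]), 'effort': array([ 5.05433618e-04, -5.27567124e+01, -1.26710460e+00, -1.53426611e+01,
       -5.26208687e-02,  6.67436238e-03,  1.85271410e-04]), 'tcp_pos': array([161.05002244, 603.23207893, 237.88953268]), 'eef_rot': array([-1.79893399e+02,  8.70320206e-03,  1.65061221e+02]), 'force': array([-0.02155866, -0.87228874, -0.38532557]), 'wrist_torque': array([ 0.00627017,  0.02018679, -0.00154989]), 'gripper_force': 0.0, 'grip_width': 0.9976189977078257}
```

View pics/a.png

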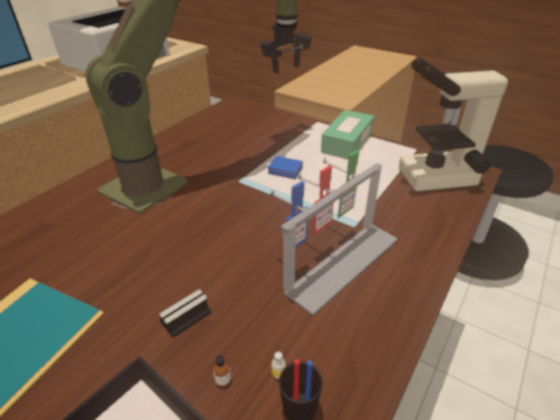

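View pics/b.png

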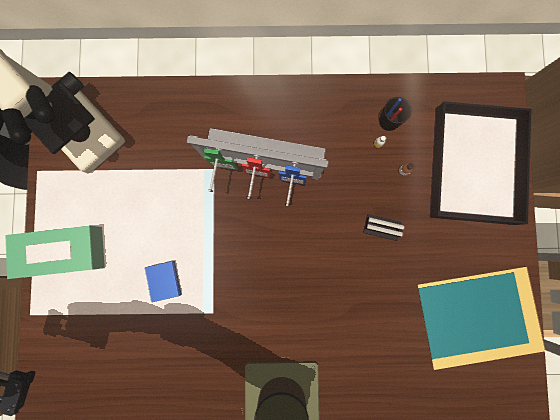

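The red card hangs on the middle peg (top view about (255,160)), with green left at (217,155) and blue right at (292,173). The stand is at (384,227), and the bottles at (380,142) and (407,170) are clear of the route.

```bash
python3 - <<'E'
from h import *
f=np.load('d.npz');np.set_printoptions(precision=1,suppress=True)
V=f['V'];q=f['q'];W=f['W'];p=f['p']
def rep(n,m,V):
    P=V[m]; P=P[~np.isnan(P[:,0])]
    if len(P)<5: print(n,len(P));return
    r=cv2.minAreaRect(P[:,:2].astype(np.float32));print(n,len(P),'med',np.median(P,0),'lo',np.percentile(P,3,0),'hi',np.percentile(P,97,0),'rect',np.array(r[0]),np.array(r[1]),round(r[2],1))
for nm,V_,im,box in (('top',V,q,(140,210,190,340)),('scene',W,p,(140,260,270,370))):
    h=cv2.cvtColor(im,cv2.COLOR_BGR2HSV);B=np.zeros(h.shape[:2],bool);B[box[0]:box[1],box[2]:box[3]]=1
    s=(h[...,1]>150)&(h[...,2]>60)&B&(V_[...,2]>90)
    H=h[...,0];grip=V_[...,2]>226
    for c,m in (('red',(H<6)|(H>174)),('green',(H>45)&(H<80)),('blue',(H>105)&(H<130))):
        rep(nm+c,s&m&grip,V_); 
B=np.zeros(q.shape[:2],bool);B[130:185,185:332]=1
m=B&(V[...,2]>200)&(V[...,2]<216)&(q.max(-1).astype(int)-q.min(-1)<30)
rep('beamtop',m&(np.mgrid[:420,:560][0]<175),V)
P=V[m&(V[...,2]>203)];
B=np.zeros(q.shape[:2],bool);B[205:245,355:412]=1
rep('stand',B&(V[...,2]>20),V);rep('lips',B&(V[...,2]>36)&(q.min(-1)>150),V)
B=np.zeros(q.shape[:2],bool);B[170:210,205:300]=1
# pegs
for a in ((205,222),(245,265),(283,298)):
    m=(V[...,2]>180)&(V[...,2]<225);M=np.zeros_like(m);M[166:212,a[0]:a[1]]=1;rep('peg',m&M,V)
E
```

```text
topred 97 med [623.8  54.2 257.6] lo [618.9  39.  229.2] hi [631.3  70.2 260.6] rect [625.7  54.6] [33.1 10.4] 77.4
topgreen 0
topblue 43 med [606.6 -35.2 258.7] lo [599.7 -48.9 255.8] hi [611.4 -19.1 261.4] rect [606.1 -34. ] [30.9  9.3] 78.9
scenered 21 med [631.4  51.4 257.9] lo [628.4  39.4 256.1] hi [633.8  65.4 259. ] rect [631.4  52.2] [27.   5.6] 82.1
scenegreen 0
sceneblue 0
beamtop 1206 med [656.8  55.9 207.7] lo [ 620.3 -109.5  201.5] hi [692.2 211.2 211.1] rect [629.   57.1] [348.6  84.7] 79.3
stand 388 med [ 478.7 -296.7   42.3] lo [ 457.2 -343.4   22.9] hi [ 501.4 -248.8   47.7] rect [ 479.7 -297.4] [100.9  32. ] 75.7
lips 260 med [ 478.8 -296.9   43.8] lo [ 458.2 -342.5   39.2] hi [ 501.2 -252.3   47.9] rect [ 479.7 -298.1] [99.7 30. ] 76.1
peg 72 med [592.1 160.9 202.6] lo [563.8 153.9 198. ] hi [625.2 166.5 212. ] rect [594.5 161.6] [ 9.7 65. ] 81.4
peg 109 med [595.1  65.  200.4] lo [546.4  40.5 181.5] hi [626.2  74.7 206.7] rect [587.   55.5] [83.1 42.1] 1.2
peg 118 med [578.4 -26.3 200.4] lo [529.2 -44.1 180.9] hi [609.6 -16.  221.7] rect [575.2 -31. ] [95.2 34.4] 2.8
```

```bash
cat >> h.py <<'E'
def plan(wps):
    """wps: (pos, yaw, n) ; prints rows in tool axes (cm, rad)"""
    p,r=tool(); rows=[]
    for q,yaw,n in wps:
        q=np.array(q,float); rt=R.from_euler('xyz',[180,0,yaw],degrees=True)
        dv=(r.inv()*rt).as_rotvec()/n; st=(q-p)/n
        for i in range(n):
            print(np.round(r.inv().apply(st)/10,2).tolist(),np.round(dv,3).tolist()); r=r*R.from_rotvec(dv)
        p=q
E
python3 -m creep '{"travel":[[0,0,-3.5],[0,0,-3.5],[0,0,-3.5]],"dr":[[0,0,0],[0,0,0],[0,0,0]],"grip":[60,100,120]}'
python3 - <<'E'
from h import *
plan([((400,460,345),130,8),((540,220,345),95,8),((600,58,345),79.3,5)])
E
```

```text
clock: 0.35
tcp_pos: [161.0, 603.1, 344.1]
eef_rot: [-179.8, 0.0, 165.1]
force: [0.3, 1.4, -0.7]
grip_width: 0.798
gripper_force: 0.0
[-3.35, -0.96, -0.01] [-0.0, 0.0, 0.077]
[-3.41, -0.7, -0.01] [-0.0, 0.0, 0.077]
[-3.45, -0.44, -0.01] [-0.0, 0.0, 0.077]
[-3.48, -0.17, -0.01] [-0.0, 0.0, 0.077]
[-3.48, 0.09, -0.01] [-0.0, 0.0, 0.077]
[-3.46, 0.36, -0.01] [-0.0, 0.0, 0.077]
[-3.43, 0.62, -0.01] [-0.0, 0.0, 0.077]
[-3.37, 0.88, -0.01] [-0.0, 0.0, 0.077]
[-3.42, -0.59, -0.0] [0.0, -0.0, 0.076]
[-3.46, -0.32, -0.0] [0.0, -0.0, 0.076]
[-3.47, -0.06, -0.0] [0.0, -0.0, 0.076]
[-3.47, 0.2, 0.0] [0.0, -0.0, 0.076]
[-3.44, 0.47, 0.0] [0.0, -0.0, 0.076]
[-3.4, 0.73, 0.0] [0.0, -0.0, 0.076]
[-3.33, 0.99, 0.0] [0.0, -0.0, 0.076]
[-3.24, 1.24, 0.0] [0.0, -0.0, 0.076]
[-3.33, 0.91, 0.0] [-0.0, -0.0, 0.055]
[-3.28, 1.09, 0.0] [-0.0, -0.0, 0.055]
[-3.21, 1.27, 0.0] [-0.0, -0.0, 0.055]
[-3.14, 1.45, 0.0] [-0.0, -0.0, 0.055]
[-3.05, 1.62, 0.0] [-0.0, -0.0, 0.055]
```

```bash
python3 -m creep '{"travel":[[-3.4,-0.9,0],[-3.4,-0.7,0],[-3.4,-0.4,0],[-3.5,-0.2,0],[-3.5,0.1,0]],"dr":[[0,0,0.077],[0,0,0.077],[0,0,0.077],[0,0,0.077],[0,0,0.077]],"grip":[120,120,120,120,120]}' | head -3
python3 -m creep '{"travel":[[-3.5,0.4,0],[-3.4,0.6,0],[-3.4,0.9,0],[-3.4,-0.6,0],[-3.5,-0.3,0]],"dr":[[0,0,0.077],[0,0,0.077],[0,0,0.077],[0,0,0.076],[0,0,0.076]],"grip":[120,120,120,120,120]}' | head -3
python3 - <<'E'
from h import *
print(status.state()['joints'].round(0))
plan([((540,220,345),95,6),((600,58,345),79.3,5)])
E
```

```text
clock: 0.77
tcp_pos: [311.9, 513.6, 343.5]
eef_rot: [-180.0, 0.0, 142.8]
clock: 1.18
tcp_pos: [436.8, 399.4, 343.0]
eef_rot: [-180.0, 0.0, 120.8]
[-47.  31.   0.  88.  -0.  62. -16.]
[-3.45, -0.06, -0.03] [-0.0, 0.0, 0.075]
[-3.44, 0.2, -0.03] [-0.0, 0.0, 0.075]
[-3.42, 0.46, -0.03] [-0.0, 0.0, 0.075]
[-3.37, 0.72, -0.03] [-0.0, 0.0, 0.075]
[-3.31, 0.97, -0.03] [-0.0, 0.0, 0.075]
[-3.23, 1.21, -0.03] [-0.0, 0.0, 0.075]
[-3.33, 0.91, 0.0] [0.0, -0.0, 0.055]
[-3.28, 1.09, 0.0] [0.0, -0.0, 0.055]
[-3.21, 1.27, 0.0] [0.0, -0.0, 0.055]
[-3.14, 1.45, 0.0] [0.0, -0.0, 0.055]
[-3.05, 1.62, 0.0] [0.0, -0.0, 0.055]
```

Joint 1 follows minus azimuth; the route is fine.

```bash
python3 -m creep '{"travel":[[-3.4,0,0],[-3.4,0.2,0],[-3.4,0.5,0],[-3.4,0.7,0],[-3.3,1,0]],"dr":[[0,0,0.075],[0,0,0.075],[0,0,0.075],[0,0,0.075],[0,0,0.075]],"grip":[120,120,120,120,120]}' | head -3
python3 -m creep '{"travel":[[-3.2,1.2,0],[-3.3,0.9,0],[-3.3,1.1,0],[-3.2,1.3,0],[-3.1,1.4,0]],"dr":[[0,0,0.075],[0,0,0.055],[0,0,0.055],[0,0,0.055],[0,0,0.055]],"grip":[120,120,120,120,120]}' | head -3
python3 -m creep '{"travel":[[-3,1.6,0],[0,0,0],[0,0,0]],"dr":[[0,0,0.055],[0,0,0],[0,0,0]],"grip":[120,120,120]}'
python3 - <<'E'
from h import *
p,d,W=snap('wrist','w1.png');np.savez('w1.npz',p=p,W=W)
print(status.state()['joints'].round(0))
E
```

```text
clock: 1.6
tcp_pos: [523.2, 251.1, 343.4]
eef_rot: [-179.9, 0.0, 99.4]
clock: 2.02
tcp_pos: [588.5, 92.8, 343.3]
eef_rot: [-179.9, 0.0, 82.5]
clock: 2.27
tcp_pos: [600.6, 59.9, 343.2]
eef_rot: [-180.0, 0.1, 79.3]
force: [0.2, 1.5, -0.1]
grip_width: 0.53
gripper_force: 0.0
[-17.  32.  12.  86.  -7.  63. -14.]
```

View pics/w1.png

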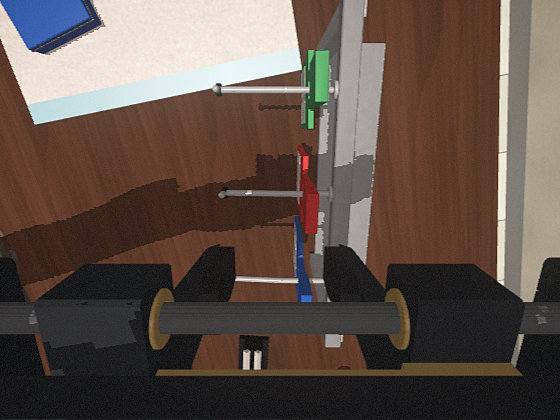

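The wrist view shows the red grip at (310,203) and its peg running to a tip at (222,195). The fingers straddle the blue side at the bottom of the frame. Next I measure the grip and the peg.

```bash
python3 - <<'E'
from h import *
np.set_printoptions(precision=1,suppress=True)
f=np.load('w1.npz');p=f['p'];W=f['W'];h=cv2.cvtColor(p,cv2.COLOR_BGR2HSV)
H=h[...,0];m=((H<8)|(H>172))&(h[...,1]>150)&(W[...,2]>253);m[:,:285]=0;m[:,330:]=0
P=W[m];r=cv2.minAreaRect(P[:,:2].astype(np.float32));print('grip',len(P),np.median(P,0),r)
yaw=-10.7;c=np.array(r[0]);ex=np.array([np.cos(np.radians(yaw)),np.sin(np.radians(yaw))]);ey=np.array([-ex[1],ex[0]])
for nm,(a,b) in dict(red=(180,210),green=(78,105)).items():
  for u in range(212,300,6):
    v=a+np.nanargmax(W[a:b,u,2]);w=W[v,u];print(nm,u,v,'out/side from grip',(w[:2]-c)@ex,(w[:2]-c)@ey,w[2])
B=W[30:330,310:375].reshape(-1,3);B=B[(B[:,2]>204)&(B[:,2]<213)];k=(B[:,:2]-c)@ex;l=(B[:,:2]-c)@ey
print('beam',len(B),np.percentile(k,[2,50,98]),np.median(B[:,2]));i=np.abs(k-np.median(k))<9;print('slope',np.degrees(np.polyfit(l[i],k[i],1)[0]))
E
```

```text
grip 529 [626.6  56.4 257.6] ((626.6791381835938, 55.04500198364258), (33.91962814331055, 10.116544723510742), 78.60720825195312)
red 212 196 out/side from grip -136.63190095301502 -49.34690706947022 0.6589222646555868
red 218 193 out/side from grip -83.78910700868536 4.808767943125221 206.75075203051898
red 224 194 out/side from grip -78.77072850068417 2.996844398989442 203.30787465650843
red 230 192 out/side from grip -73.55406512752464 4.039055865824285 199.3280995883582
red 236 194 out/side from grip -67.8200211100873 1.962286834705367 199.04374856160052
red 242 194 out/side from grip -61.781824365805015 2.277051353970986 200.35601701852397
red 248 194 out/side from grip -55.8758795932565 2.411241753052145 200.92076368116182
red 254 191 out/side from grip -50.09782286934072 5.051038974316965 199.41915998090872
red 260 195 out/side from grip -44.288999216043685 1.162192851887836 199.923689059798
red 266 195 out/side from grip -38.38039612232622 1.425577179001457 201.00744087233522
red 272 193 out/side from grip -32.50663823927924 3.6356899802193925 201.9081959221951
red 278 192 ou
[... 1023 characters left out ...]
78613370962
green 260 90 out/side from grip -42.38133887595987 96.78182580198153 202.93614739494342
green 266 91 out/side from grip -37.145881542744576 96.0106986166841 202.30159847752884
green 272 88 out/side from grip -31.846872623661376 98.49934392626622 202.04410653092236
green 278 90 out/side from grip -26.56882701373237 96.80279201872978 202.5976715329311
green 284 90 out/side from grip -21.303017120577433 96.73367862981459 203.35191203213043
green 290 89 out/side from grip -16.02604520523804 97.60879145183176 202.70565988745398
green 296 90 out/side from grip -10.689801874246243 96.87393852388624 201.6870709628722
beam 4395 [24.3 33.2 42.2] 206.67423083117802
slope 0.22995623827903994
```

```bash
cat > peg.py <<'E'
from h import *
np.set_printoptions(precision=2,suppress=True)
f=np.load('w1.npz');p=f['p'];W=f['W']
c=np.array([626.7,55.0]);a=np.radians(-10.6);ex=np.array([np.cos(a),np.sin(a)]);ey=np.array([-ex[1],ex[0]])
for nm,(v0,v1) in dict(red=(178,212),green=(75,105)).items():
    K=[];L=[];Z=[]
    for u in range(228,294,2):
        w=W[v0:v1,u];w=w[(w[:,2]>185)&(w[:,2]<210)]
        k=(w[:,:2]-c)@ex;l=(w[:,:2]-c)@ey
        K.append(k.mean());L.append((l.min()+l.max())/2);Z.append(np.sort(w[:,2])[-2:].mean())
    K,L,Z=map(np.array,(K,L,Z));print(nm,'side fit',np.polyfit(K,L,1),'std',np.std(L));o=K<-22;print('z slope out (+=falls outward)',np.polyfit(K[o],Z[o],1),'z inner',np.median(Z[~o]))
h=cv2.cvtColor(p,cv2.COLOR_BGR2HSV);H=h[...,0];m=((H<8)|(H>172))&(h[...,1]>120);m[:,:285]=0;m[:,330:]=0
P=W[m];l=(P[:,:2]-c)@ey
for z0 in(60,100,140,160,180,220,250):
    s=(P[:,2]>z0)&(P[:,2]<z0+20)
    if s.sum()>3:print('red card z',z0,s.sum(),'side',l[s].min(),l[s].max())
E
python3 peg.py; python3 - <<'E'
from h import *
plan([((627,55,343),79.4,1),((627,55,262),79.4,3),((627,55,225),79.4,2)])
E
```

```text
red side fit [-0.01  2.69] std 0.31279890197594573
z slope out (+=falls outward) [  0.07 203.31] z inner 201.68222388002
green side fit [-0.01 97.34] std 0.20995210745728224
z slope out (+=falls outward) [  0.   202.37] z inner 202.41593965151847
red card z 100 14 side -30.57561593775063 39.39264037745015
red card z 140 46 side -31.332230546783723 38.177398316222174
red card z 160 129 side -32.90043707867308 37.65287627484406
red card z 180 115 side -22.145602368797196 36.86370878605336
red card z 220 121 side -15.53097011506659 18.120536822711
red card z 250 564 side -16.91197939577781 17.125157492566487
[-0.25, 2.77, 0.02] [-0.001, -0.0, 0.001]
[-0.0, -0.0, 2.7] [-0.0, -0.0, 0.0]
[-0.0, -0.0, 2.7] [-0.0, -0.0, 0.0]
[-0.0, -0.0, 2.7] [-0.0, -0.0, 0.0]
[0.0, -0.0, 1.85] [-0.0, -0.0, 0.0]
[0.0, -0.0, 1.85] [-0.0, -0.0, 0.0]
```

```bash
python3 -m creep '{"travel":[[-0.2,2.8,0],[0,0,2.7],[0,0,2.7],[0,0,2.7],[0,0,1.8]],"dr":[[0,0,0],[0,0,0],[0,0,0],[0,0,0],[0,0,0]],"grip":[120,120,120,120,120]}' 15
python3 -m creep '{"travel":[[0,0,1.8],[0,0,0],[0,0,0],[0,0,0]],"dr":[[0,0,0],[0,0,0],[0,0,0],[0,0,0]],"grip":[120,120,120,120]}' 15
python3 - <<'E'
from h import *
p,d,W=snap('wrist','w2.png')
E
```

```text
clock: 2.73
tcp_pos: [625.8, 58.5, 241.9]
eef_rot: [-179.8, -0.0, 79.7]
force: [-0.8, 0.4, -0.6]
grip_width: 0.528
gripper_force: 0.0
clock: 3.07
tcp_pos: [628.1, 57.0, 227.7]
eef_rot: [179.9, -0.1, 79.6]
force: [0.7, -0.1, 0.4]
grip_width: 0.529
gripper_force: 0.0
```

View pics/w2.png

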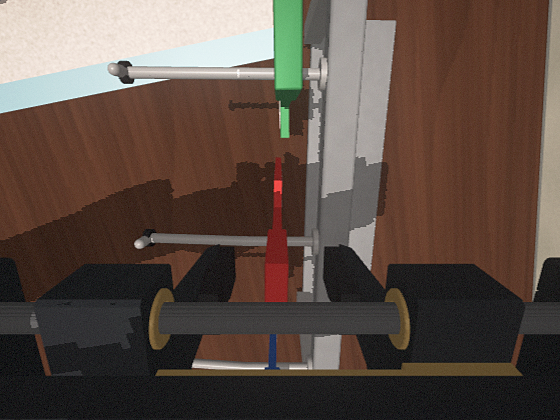

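The red grip at (277,270) sits centrally between the fingers at about (235) and (325), so I close.

```bash
python3 -m creep '{"travel":[[0,0,0],[0,0,0],[0,0,0],[0,0,0],[0,0,0]],"dr":[[0,0,0],[0,0,0],[0,0,0],[0,0,0],[0,0,0]],"grip":[160,185,200,215,230]}' 20
python3 -m creep '{"travel":[[0,0,0],[0,0,0],[0,0,0],[0,0,0],[0,0,0]],"dr":[[0,0,0],[0,0,0],[0,0,0],[0,0,0],[0,0,0]],"grip":[245,255,255,255,255]}' 20
python3 -m creep '{"travel":[[0,0,0],[0,0,0],[0,0,0],[0,0,0],[0,0,0]],"dr":[[0,0,0],[0,0,0],[0,0,0],[0,0,0],[0,0,0]],"grip":[255,255,255,255,255]}' 20
```

```text
clock: 3.53
tcp_pos: [627.7, 55.6, 227.0]
eef_rot: [180.0, -0.0, 79.5]
force: [0.1, 0.1, 0.3]
grip_width: 0.178
gripper_force: 0.0
clock: 3.95
tcp_pos: [627.5, 55.6, 226.7]
eef_rot: [-180.0, -0.0, 79.5]
force: [-1.1, 0.6, 1.8]
grip_width: 0.111
gripper_force: 19.9
clock: 4.37
tcp_pos: [627.6, 55.6, 226.7]
eef_rot: [-180.0, -0.0, 79.5]
force: [-1.7, -0.6, 1.9]
grip_width: 0.114
gripper_force: 19.9
```

```bash
python3 -m creep '{"travel":[[0,0,-0.2],[0,0,-0.2],[0,0,-0.2],[0,0,-0.2],[0,0,0]],"dr":[[0,0,0],[0,0,0],[0,0,0],[0,0,0],[0,0,0]],"grip":[255,255,255,255,255]}' 25
python3 -m creep '{"travel":[[0.1,0,0],[0.1,0,0],[0,0,0],[0,0,0],[0,0,0]],"dr":[[0,-0.013,0],[0,-0.012,0],[0,0,0],[0,0,0],[0,0,0]],"grip":[255,255,255,255,255]}'
python3 - <<'E'
from h import *
for i in range(6):
  s=status.state();print(s['tcp_pos'].round(2),s['force'].round(2),s['wrist_torque'].round(3))
p,d,W=snap('wrist','w3.png');np.savez('w3.npz',p=p,W=W)
E
```

```text
clock: 4.78
tcp_pos: [628.0, 55.6, 235.2]
eef_rot: [179.9, -0.0, 79.5]
force: [-0.1, 0.8, -0.2]
grip_width: 0.112
gripper_force: 24.9
clock: 5.2
tcp_pos: [627.9, 57.8, 234.6]
eef_rot: [-180.0, 1.4, 79.5]
force: [-0.7, 0.3, -0.7]
grip_width: 0.11
gripper_force: 24.9
[627.93  57.79 234.56] [-0.72  0.27 -0.7 ] [-0.017  0.065 -0.054]
[627.93  57.79 234.56] [-0.72  0.27 -0.7 ] [-0.017  0.065 -0.054]
[627.93  57.79 234.56] [-0.72  0.27 -0.7 ] [-0.017  0.065 -0.054]
[627.93  57.79 234.56] [-0.72  0.27 -0.7 ] [-0.017  0.065 -0.054]
[627.93  57.79 234.56] [-0.72  0.27 -0.7 ] [-0.017  0.065 -0.054]
[627.93  57.79 234.56] [-0.72  0.27 -0.7 ] [-0.017  0.065 -0.054]
```

View pics/w3.png

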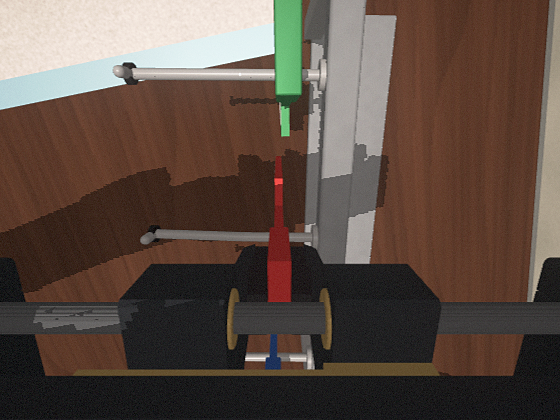

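The card is lifted and the fingers are shut on the grip at (279,265). The peg is at row 237 to the left, with its tip at (150,236). I check the peg's sideways position against the card.

```bash
python3 - <<'E'
from h import *
np.set_printoptions(precision=2,suppress=True)
f=np.load('w3.npz');p=f['p'];W=f['W']
c=np.array([627.5,57]);a=np.radians(-10.5);ex=np.array([np.cos(a),np.sin(a)]);ey=np.array([-ex[1],ex[0]])
K=[];L=[];Z=[]
for u in range(165,266,4):
    w=W[222:252,u];w=w[(w[:,2]>180)&(w[:,2]<212)]
    if len(w)<2: continue
    k=(w[:,:2]-c)@ex;l=(w[:,:2]-c)@ey
    K.append(k.mean());L.append((l.min()+l.max())/2);Z.append(np.sort(w[:,2])[-2:].mean())
K=np.array(K);print('peg side',np.polyfit(K,L,1),'z',np.polyfit(K[K<-20],np.array(Z)[K<-20],1),np.median(np.array(Z)[K>-18]))
for u in (180,200,220,240,260): pass
h=cv2.cvtColor(p,cv2.COLOR_BGR2HSV);H=h[...,0];m=((H<8)|(H>172))&(h[...,1]>120);m[:,:255]=0;m[:,300:]=0
P=W[m];l=(P[:,:2]-c)@ey;k=(P[:,:2]-c)@ex
for z0 in range(80,275,12):
    s=(P[:,2]>z0)&(P[:,2]<z0+12)
    if s.sum()>3:print('z',z0,s.sum(),'side max',np.percentile(l[s],98),'k',np.median(k[s]))
E
```

```text
peg side [-0.01  0.82] z [  0.08 203.86] 202.3552114613885
z 80 5 side max 36.07586213977474 k 0.11234095207988364
z 92 12 side max 36.178217755808305 k -0.3096330232363805
z 104 12 side max 36.14182615153 k -0.25525463258099257
z 116 14 side max 36.165615617531614 k -0.1890812958193731
z 128 17 side max 36.09963456128208 k -0.5176928201770271
z 140 18 side max 36.062958277783224 k -0.4494910935869585
z 152 20 side max 36.09133824688412 k 0.342097052168159
z 164 23 side max 36.15773276547824 k 0.36940044145474626
z 176 215 side max 35.96922947738003 k 0.4182467247720109
z 188 69 side max 34.21513391894753 k 0.4252499771164709
z 200 62 side max 18.135946377603563 k 0.48629921893411365
z 212 66 side max 18.108437909168817 k 0.5210141784403663
z 224 144 side max 18.112931687273104 k 0.8235870228216108
z 236 208 side max 18.202677876174523 k 1.0757146725572146
z 248 285 side max 18.268213318510867 k 1.076010238403666
z 260 1099 side max 17.971189772322425 k 1.0747897714323855
z 272 15 side max 10.480562973377282 k 5.792712020770092
```

```bash
python3 -m creep '{"travel":[[0,-0.5,0],[0,-0.8,0],[0,-0.8,0],[0,-0.8,0],[0,-0.8,0]],"dr":[[0,0,0],[0,0,0],[0,0,0],[0,0,0],[0,0,0]],"grip":[255,255,255,255,255]}'
python3 -m creep '{"travel":[[0,-0.8,0],[0,0,0],[0,0,0],[0,0,0],[0,0,0]],"dr":[[0,0,0],[0,0,0],[0,0,0],[0,0,0],[0,0,0]],"grip":[255,255,255,255,255]}'
python3 -m creep '{"travel":[[0,0,-0.1],[0,0,-0.1],[0,0,-0.1],[0,0,0],[0,0,0]],"dr":[[0,0,0],[0,0,0],[0,0,0],[0,0,0],[0,0,0]],"grip":[255,255,255,255,255]}'
```

```text
clock: 5.67
tcp_pos: [590.4, 64.6, 234.8]
eef_rot: [-180.0, 1.4, 79.5]
force: [-0.8, -0.5, -1.0]
grip_width: 0.108
gripper_force: 24.9
clock: 6.08
tcp_pos: [584.3, 65.7, 234.8]
eef_rot: [180.0, 1.4, 79.5]
force: [0.1, 0.2, -0.7]
grip_width: 0.112
gripper_force: 24.9
clock: 6.5
tcp_pos: [583.9, 65.8, 237.8]
eef_rot: [180.0, 1.4, 79.5]
force: [0.9, 0.1, -0.8]
grip_width: 0.108
gripper_force: 24.9
```

```bash
s() { grep -E 'tcp_pos|force:'; }
python3 -m creep '{"travel":[[0,0,-0.1],[0,0,0],[0,0,0]],"dr":[[0,0,0],[0,0,0],[0,0,0]],"grip":[255,255,255]}' |s
python3 -m creep '{"travel":[[0,0,-0.05],[0,0,0],[0,0,0]],"dr":[[0,0,0],[0,0,0],[0,0,0]],"grip":[255,255,255]}'|s
python3 -m creep '{"travel":[[0,0,-0.05],[0,0,0],[0,0,0]],"dr":[[0,0,0],[0,0,0],[0,0,0]],"grip":[255,255,255]}'|s
python3 -m creep '{"travel":[[0,0,-0.05],[0,0,0],[0,0,0]],"dr":[[0,0,0],[0,0,0],[0,0,0]],"grip":[255,255,255]}'|s
```

```text
tcp_pos: [583.8, 65.9, 238.8]
force: [-0.4, -0.7, -1.2]
gripper_force: 24.9
tcp_pos: [583.8, 65.9, 239.2]
force: [-0.0, -1.0, -0.3]
gripper_force: 24.9
tcp_pos: [583.8, 65.9, 239.7]
force: [0.0, -0.6, -1.6]
gripper_force: 24.9
tcp_pos: [583.8, 65.9, 240.2]
force: [0.1, -0.6, -1.5]
gripper_force: 24.9
```

```bash
s() { grep -E 'tcp_pos|^force:'; }
python3 -m creep '{"travel":[[0,0,-0.04],[0,0,0],[0,0,0]],"dr":[[0,0,0],[0,0,0],[0,0,0]],"grip":[255,255,255]}' |s
python3 -m creep '{"travel":[[0,0,-0.04],[0,0,0],[0,0,0]],"dr":[[0,0,0],[0,0,0],[0,0,0]],"grip":[255,255,255]}'|s
python3 -m creep '{"travel":[[0,0,-0.04],[0,0,0],[0,0,0]],"dr":[[0,0,0],[0,0,0],[0,0,0]],"grip":[255,255,255]}'|s
```

```text
tcp_pos: [583.8, 66.0, 240.6]
force: [0.3, 0.1, -0.3]
tcp_pos: [583.8, 66.0, 241.0]
force: [0.4, -0.5, -0.4]
tcp_pos: [583.7, 66.0, 241.3]
force: [-0.3, 0.2, -1.6]
```

```bash
s() { grep -E 'tcp_pos|^force:'; }
python3 -m creep '{"travel":[[0,0,-0.04],[0,0,0],[0,0,0]],"dr":[[0,0,0],[0,0,0],[0,0,0]],"grip":[255,255,255]}' |s
python3 -m creep '{"travel":[[0,0,-0.04],[0,0,0],[0,0,0]],"dr":[[0,0,0],[0,0,0],[0,0,0]],"grip":[255,255,255]}'|s
```

```text
tcp_pos: [583.6, 66.0, 241.5]
force: [0.5, -0.3, -3.5]
tcp_pos: [583.6, 66.0, 241.7]
force: [1.1, -0.4, -6.6]
```

```bash
s() { grep -E 'tcp_pos|^force:'; }
python3 -m creep '{"travel":[[0,0,-0.04],[0,0,0],[0,0,0]],"dr":[[0,0,0],[0,0,0],[0,0,0]],"grip":[255,255,255]}' |s
```

```text
tcp_pos: [583.5, 66.0, 241.9]
force: [2.2, -1.1, -11.5]
```

```bash
s() { grep -E 'tcp_pos|^force:'; }
python3 -m creep '{"travel":[[0,0,0.2],[0,0,0.15],[0,0,0.15],[0,0,0],[0,0,0]],"dr":[[0,0,0],[0,0,0],[0,0,0],[0,0,0],[0,0,0]],"grip":[255,255,255,255,255]}' |s
python3 -m creep '{"travel":[[0,-0.4,0],[0,-0.4,0],[0,-0.4,0],[0,-0.4,0],[0,-0.4,0]],"dr":[[0,0,0],[0,0,0],[0,0,0],[0,0,0],[0,0,0]],"grip":[255,255,255,255,255]}' |s
python3 -m creep '{"travel":[[0,-0.2,0],[0,0,0],[0,0,0],[0,0,-0.05],[0,0,0]],"dr":[[0,0,0],[0,0,0],[0,0,0],[0,0,0],[0,0,0]],"grip":[255,255,255,255,255]}' |s
```

```text
tcp_pos: [584.0, 65.9, 238.1]
force: [-0.7, 0.2, -1.3]
tcp_pos: [563.5, 69.7, 237.7]
force: [1.0, 0.0, -1.7]
tcp_pos: [562.4, 69.8, 238.2]
force: [0.4, 0.4, -0.9]
```

Now feel at d≈47 mm beyond the bend, in finer steps.

```bash
s() { grep -E 'tcp_pos|^force:'; }
python3 -m creep '{"travel":[[0,0,-0.04],[0,0,0],[0,0,0]],"dr":[[0,0,0],[0,0,0],[0,0,0]],"grip":[255,255,255]}' |s
python3 -m creep '{"travel":[[0,0,-0.03],[0,0,0],[0,0,0]],"dr":[[0,0,0],[0,0,0],[0,0,0]],"grip":[255,255,255]}' |s
python3 -m creep '{"travel":[[0,0,-0.03],[0,0,0],[0,0,0]],"dr":[[0,0,0],[0,0,0],[0,0,0]],"grip":[255,255,255]}'|s
```

```text
tcp_pos: [562.2, 69.8, 238.5]
force: [-0.1, 0.6, -0.8]
tcp_pos: [562.2, 69.9, 238.8]
force: [-0.3, 0.1, -0.5]
tcp_pos: [562.1, 69.9, 239.1]
force: [0.1, -0.3, -0.9]
```

```bash
s() { grep -E 'tcp_pos|^force:'; }
python3 -m creep '{"travel":[[0,0,-0.03],[0,0,0],[0,0,0]],"dr":[[0,0,0],[0,0,0],[0,0,0]],"grip":[255,255,255]}' |s
python3 -m creep '{"travel":[[0,0,-0.03],[0,0,0],[0,0,0]],"dr":[[0,0,0],[0,0,0],[0,0,0]],"grip":[255,255,255]}'|s
```

```text
tcp_pos: [562.1, 69.9, 239.4]
force: [-0.0, -0.5, -1.1]
tcp_pos: [562.1, 69.9, 239.7]
force: [-0.1, -0.7, -0.5]
```

```bash
s() { grep -E 'tcp_pos|^force:'; }
python3 -m creep '{"travel":[[0,0,-0.03],[0,0,0],[0,0,0]],"dr":[[0,0,0],[0,0,0],[0,0,0]],"grip":[255,255,255]}' |s
python3 -m creep '{"travel":[[0,0,-0.03],[0,0,0],[0,0,0]],"dr":[[0,0,0],[0,0,0],[0,0,0]],"grip":[255,255,255]}'|s
```

```text
tcp_pos: [562.0, 69.9, 239.9]
force: [0.6, -0.4, -2.6]
tcp_pos: [562.0, 69.9, 240.0]
force: [0.1, 0.2, -4.2]
```

Contact is at about 239.8 and the slope is about -0.07, which agrees with vision. Contact at the tip should be about 238.9, so I aim for TCP z = 234.5.

```bash
s() { grep -E 'tcp_pos|^force:'; }
python3 -m creep '{"travel":[[0,0,0.2],[0,0,0.2],[0,0,0.18],[0,0,0],[0,0,0]],"dr":[[0,0,0],[0,0,0],[0,0,0],[0,0,0],[0,0,0]],"grip":[255,255,255,255,255]}' |s
python3 -m creep '{"travel":[[0,0,0],[0,0,0],[0,0,0],[0,0,0],[0,0,0]],"dr":[[0,0,0],[0,0,0],[0,0,0],[0,0,0],[0,0,0]],"grip":[255,255,255,255,255]}' |s
```

```text
tcp_pos: [562.1, 69.8, 234.5]
force: [0.1, 0.2, -0.3]
tcp_pos: [562.1, 69.8, 234.5]
force: [-0.8, 0.4, -1.6]
```

Now step out slowly, watching the force.

```bash
s() { grep -E 'tcp_pos|^force:'; }
python3 -m creep '{"travel":[[0,-0.2,0],[0,-0.2,0],[0,0,0],[0,0,0]],"dr":[[0,0,0],[0,0,0],[0,0,0],[0,0,0]],"grip":[255,255,255,255]}' |s
python3 -m creep '{"travel":[[0,-0.1,0],[0,0,0],[0,0,0]],"dr":[[0,0,0],[0,0,0],[0,0,0]],"grip":[255,255,255]}' |s
python3 -m creep '{"travel":[[0,-0.1,0],[0,0,0],[0,0,0]],"dr":[[0,0,0],[0,0,0],[0,0,0]],"grip":[255,255,255]}' |s
```

```text
tcp_pos: [558.0, 70.6, 234.5]
force: [-0.6, 0.7, -1.1]
tcp_pos: [557.1, 70.7, 234.5]
force: [0.3, 0.2, -1.4]
tcp_pos: [556.2, 70.9, 234.5]
force: [0.0, -1.1, -0.5]
```

```bash
s() { grep -E 'tcp_pos|^force:'; }
python3 -m creep '{"travel":[[0,-0.06,0],[0,0,0],[0,0,0]],"dr":[[0,0,0],[0,0,0],[0,0,0]],"grip":[255,255,255]}' |s
python3 -m creep '{"travel":[[0,-0.06,0],[0,0,0],[0,0,0]],"dr":[[0,0,0],[0,0,0],[0,0,0]],"grip":[255,255,255]}' |s
```

```text
tcp_pos: [555.6, 71.0, 234.5]
force: [0.4, 0.4, -0.9]
tcp_pos: [555.0, 71.1, 234.5]
force: [-1.2, 0.1, -0.7]
```

```bash
s() { grep -E 'tcp_pos|^force:'; }
python3 -m creep '{"travel":[[0,-0.08,0],[0,0,0],[0,0,0]],"dr":[[0,0,0],[0,0,0],[0,0,0]],"grip":[255,255,255]}' |s
python3 -m creep '{"travel":[[0,-0.08,0],[0,0,0],[0,0,0]],"dr":[[0,0,0],[0,0,0],[0,0,0]],"grip":[255,255,255]}' |s
```

```text
tcp_pos: [554.2, 71.2, 234.5]
force: [-0.2, 0.4, -1.9]
tcp_pos: [553.4, 71.4, 234.5]
force: [0.5, 0.3, -1.3]
```

```bash
s() { grep -E 'tcp_pos|^force:'; }
python3 -m creep '{"travel":[[0,-0.08,0],[0,0,0],[0,0,0]],"dr":[[0,0,0],[0,0,0],[0,0,0]],"grip":[255,255,255]}' |s
python3 -m creep '{"travel":[[0,-0.08,0],[0,0,0],[0,0,0]],"dr":[[0,0,0],[0,0,0],[0,0,0]],"grip":[255,255,255]}' |s
```

```text
tcp_pos: [552.6, 71.6, 234.5]
force: [0.9, 0.3, -0.5]
tcp_pos: [551.8, 71.7, 234.5]
force: [-0.2, 0.4, -1.2]
```

```bash
s() { grep -E 'tcp_pos|^force:'; }
python3 -m creep '{"travel":[[0,-0.08,0],[0,0,0],[0,0,0]],"dr":[[0,0,0],[0,0,0],[0,0,0]],"grip":[255,255,255]}' |s
python3 -m creep '{"travel":[[0,-0.08,0],[0,0,0],[0,0,0]],"dr":[[0,0,0],[0,0,0],[0,0,0]],"grip":[255,255,255]}' |s
```

```text
tcp_pos: [551.1, 71.9, 234.5]
force: [0.1, 0.4, -0.3]
tcp_pos: [550.3, 72.0, 234.5]
force: [0.1, -0.6, -0.4]
```

```bash
s() { grep -E 'tcp_pos|^force:'; }
python3 -m creep '{"travel":[[0,-0.1,0],[0,0,0],[0,-0.1,0],[0,0,0]],"dr":[[0,0,0],[0,0,0],[0,0,0],[0,0,0]],"grip":[255,255,255,255]}' |s
```

```text
tcp_pos: [548.2, 72.4, 234.5]
force: [-0.2, -0.4, -0.7]
```

```bash
s() { grep -E 'tcp_pos|^force:'; }
python3 -m creep '{"travel":[[0,-0.1,0],[0,0,0],[0,-0.1,0],[0,0,0]],"dr":[[0,0,0],[0,0,0],[0,0,0],[0,0,0]],"grip":[255,255,255,255]}' |s
```

```text
tcp_pos: [546.2, 72.8, 234.5]
force: [0.2, 1.2, -1.2]
```

```bash
s() { grep -E 'tcp_pos|^force:'; }
python3 -m creep '{"travel":[[0,-0.1,0],[0,0,0],[0,-0.1,0],[0,0,0]],"dr":[[0,0,0],[0,0,0],[0,0,0],[0,0,0]],"grip":[255,255,255,255]}' |s
```

```text
tcp_pos: [544.2, 73.1, 234.5]
force: [-0.2, -1.0, -2.1]
```

```bash
s() { grep -E 'tcp_pos|^force:'; }
python3 -m creep '{"travel":[[0,-0.1,0],[0,-0.1,0],[0,-0.1,0],[0,-0.1,0],[0,0,0]],"dr":[[0,0,0],[0,0,0],[0,0,0],[0,0,0],[0,0,0]],"grip":[255,255,255,255,255]}' |s
```

```text
tcp_pos: [540.2, 73.9, 234.5]
force: [0.0, -0.0, -0.4]
```

```bash
s() { grep -E 'tcp_pos|rot|^force:'; }
python3 -m creep '{"travel":[[0,-0.5,0],[0,-1,0],[0,-1,0],[0,-1,0],[0,-1,0]],"dr":[[0,0,0],[0,0,0],[0,0,0],[0,0,0],[0,0,0]],"grip":[255,255,255,255,255]}' |s
python3 -m creep '{"travel":[[0,-0.5,-1],[0,-0.5,-1.5],[0,-0.5,-1.5],[0,0,-1.5],[0,0,-1]],"dr":[[0,0,0],[0,0,0],[0,0,0],[0,0,0],[0,0,0]],"grip":[255,255,255,255,255]}' |s
python3 - <<'E'
from h import *
p,r=tool();print(p,status.state()['gripper_force'])
q=np.array([479.7,-200,p[2]])
print(r.inv().apply(q-p)/10)
p,d,V=snap('top')
B=np.zeros(p.shape[:2],bool);B[205:245,355:412]=1
g=p.min(-1)
m=B&(V[...,2]>30)&(g>120);P=V[m];print(len(P))
# the two lips separately -> slot centre line
c=np.array([479.7,-298]);a=np.radians(-14);
ex=np.array([np.cos(a),np.sin(a)]);ey=np.array([-ex[1],ex[0]])
k=(P[:,:2]-c)@ex;l=(P[:,:2]-c)@ey
print(np.histogram(k,bins=np.arange(-18,19,2)),l.min(),l.max())
for t in (k<0,k>0):print(np.polyfit(l[t],k[t],1),P[t][:,2].mean())
E
```

```text
tcp_pos: [495.4, 82.1, 234.5]
eef_rot: [-180.0, 1.4, 79.5]
force: [0.7, 0.9, -1.1]
tcp_pos: [482.1, 86.5, 301.6]
eef_rot: [179.9, 1.4, 79.5]
force: [-0.2, -0.5, -0.5]
[482.13352831  86.45667492 301.6241898 ] 24.936078580794856
[-28.20383815   4.97106596   0.68227817]
289
(array([ 0, 18, 29, 27, 25, 22, 22,  2,  0,  0,  0, 19, 29, 29, 23, 25, 18,
        1]), array([-18, -16, -14, -12, -10,  -8,  -6,  -4,  -2,   0,   2,   4,   6,
         8,  10,  12,  14,  16,  18])) -49.975470679072444 50.332860564452226
[ 1.01862025e-03 -9.99430230e+00] 43.1307463487534
[2.01225817e-03 9.89095709e+00] 43.32637120281524
```

```bash
s() { grep -E 'tcp_pos|rot|^force:'; }
python3 -m creep '{"travel":[[-2,0.36,0.05],[-3.4,0.61,0.08],[-3.4,0.61,0.08],[-3.4,0.61,0.08],[-3.4,0.61,0.08]],"dr":[[0,0,0],[0,0,0],[0,0,0],[0,0,0],[0,0,0]],"grip":[255,255,255,255,255]}' |s
python3 -m creep '{"travel":[[-3.4,0.61,0.08],[-3.4,0.61,0.08],[-3.4,0.61,0.08],[-3.4,0.61,0.08],[-3.4,0.61,0.08]],"dr":[[0,0,0],[0,0,0],[0,0,0],[0,0,0],[0,0,0]],"grip":[255,255,255,255,255]}' |s
python3 -m creep '{"travel":[[-3.4,0.61,0.08],[-1.8,0.3,0.04],[0,0,0],[0,0,0],[0,0,0]],"dr":[[0,0,0],[0,0,0.03],[0,0,0.03],[0,0,0],[0,0,0]],"grip":[255,255,255,255,255]}' |s
python3 - <<'E'
from h import *
print(status.state()['joints'].round(0),status.state()['gripper_force'])
p,r=tool();print(r.inv().apply(np.array([479.7,-298,p[2]])-p)/10)
p,d,W=snap('wrist');t,e,V=snap('top')
cv2.imwrite('pics/w4.png',np.hstack([p[:,80:480],cv2.resize(t[170:275,320:420],(400,420))]))
np.savez('w4.npz',p=p,W=W,t=t,V=V)
E
```

```text
tcp_pos: [480.7, -73.7, 300.0]
eef_rot: [180.0, 1.4, 79.5]
force: [-0.1, 0.2, -0.2]
tcp_pos: [479.6, -246.7, 300.1]
eef_rot: [180.0, 1.4, 79.5]
force: [-0.5, 0.5, -1.5]
tcp_pos: [479.7, -296.3, 299.8]
eef_rot: [180.0, 1.3, 76.2]
force: [-0.4, 0.6, -0.6]
[17. 31. 15. 97. -8. 52. 21.] 24.9371845938731
[-0.16704764  0.04490555  0.00397271]
```

View pics/w4.png

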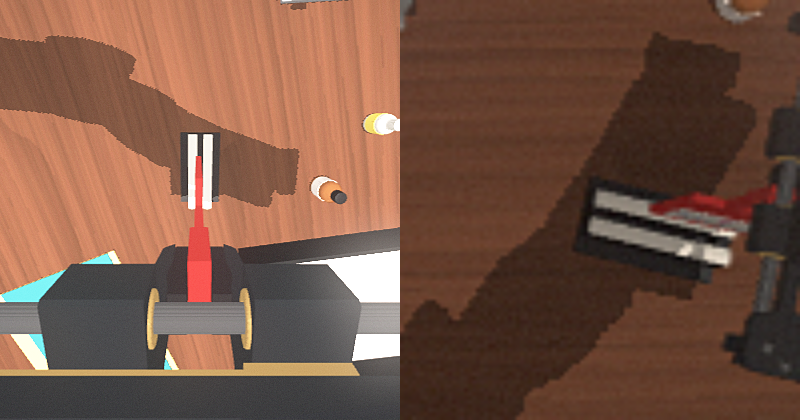

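The wrist crop shows the red card (column 199) lined up between the stand's white lips (columns 193 and 207). I measure the offset in that same picture.

```bash
python3 - <<'E'
from h import *
np.set_printoptions(precision=2,suppress=True)
f=np.load('w4.npz');p=f['p'];W=f['W']
tp,r=tool();c=tp[:2];X=r.apply([1,0,0])[:2];Y=r.apply([0,1,0])[:2]
P=W.reshape(-1,3);C=p.reshape(-1,3).astype(int);l=(P[:,:2]-c)@X;k=(P[:,:2]-c)@Y
hsv=cv2.cvtColor(p,cv2.COLOR_BGR2HSV).reshape(-1,3)
near=(abs(k)<40)&(abs(l)<80)
w=near&(C.min(1)>120)&(P[:,2]>34)&(P[:,2]<60)
print('lips',w.sum(),np.histogram(k[w],bins=np.arange(-20,21,2)),'l max',l[w].max(),P[w,2].mean())
for t in (w&(k<np.median(k[w])),w&(k>=np.median(k[w]))):print(np.polyfit(l[t],k[t],1))
B=near&(P[:,2]>12)&(P[:,2]<60)&(C.max(1)<60);print('stand l max',np.percentile(l[B],99.5))
red=near&((hsv[:,0]<8)|(hsv[:,0]>172))&(hsv[:,1]>120)
for z in range(140,330,15):
    s=red&(P[:,2]>z)&(P[:,2]<z+15)
    if s.sum()>5:print(z,s.sum(),'k',np.percentile(k[s],[5,50,95]),'l hi',np.percentile(l[s],98))
E
```

```text
lips 1203 (array([  0,   0,  23, 115,  95, 134,  82,  74,  22,   7,   0,   0,  19,
       148,  76, 149,  89, 119,  51,   0]), array([-20, -18, -16, -14, -12, -10,  -8,  -6,  -4,  -2,   0,   2,   4,
         6,   8,  10,  12,  14,  16,  18,  20])) l max 47.97509738992783 42.25762390422445
[ 0.03 -8.14]
[ 0.01 11.56]
stand l max 47.968813053413896
155 10 k [-1.88 -0.04  1.8 ] l hi 35.17307943949173
170 15 k [-1.77 -0.01  1.74] l hi 35.25452113048819
185 15 k [-1.63  0.03  1.67] l hi 35.0175473773037
200 15 k [-1.51  0.05  1.61] l hi 34.98229413685251
215 23 k [-1.38  0.1   2.26] l hi 34.973836295960815
230 27 k [-1.91  0.12  2.17] l hi 34.93389188521945
245 213 k [-1.78  0.14  2.07] l hi 34.727363681690086
260 70 k [-2.29  0.14  2.54] l hi 16.970093090179336
275 81 k [-2.08  0.17  2.42] l hi 16.85577392525707
290 205 k [-4.04  0.22  4.9 ] l hi 16.85434703015157
305 290 k [-4.03  0.7   5.37] l hi 16.78221107065584
320 1236 k [-3.93  0.68  5.24] l hi 16.633483853546792
```

```bash
s() { grep -E 'tcp_pos|rot|^force:'; }
python3 -m creep '{"travel":[[-0.17,0.08,0],[0.05,0,2],[0.07,0,3],[0.07,0,3],[0.05,0,2]],"dr":[[0,0,0],[0,0,0],[0,0,0],[0,0,0],[0,0,0]],"grip":[255,255,255,255,255]}' |s
python3 -m creep '{"travel":[[0.01,0,0.3],[0.01,0,0.3],[0.01,0,0.3],[0,0,0],[0,0,0]],"dr":[[0,0,0],[0,0,0],[0,0,0],[0,0,0],[0,0,0]],"grip":[255,255,255,255,255]}' |s
```

```text
tcp_pos: [479.5, -298.2, 198.0]
eef_rot: [-180.0, 1.4, 76.2]
force: [-0.1, -0.3, -1.1]
tcp_pos: [480.7, -300.0, 192.2]
eef_rot: [179.8, 1.5, 76.1]
force: [-0.1, -0.9, -1.6]
```

```bash
s() { grep -E 'tcp_pos|rot|^force:'; }
python3 -m creep '{"travel":[[0.01,0,0.3],[0.01,0,0.3],[0,0,0],[0,0,0]],"dr":[[0,0,0],[0,0,0],[0,0,0],[0,0,0]],"grip":[255,255,255,255]}' |s
```

```text
tcp_pos: [479.9, -299.6, 184.9]
eef_rot: [179.9, 1.4, 76.1]
force: [0.2, 0.3, -0.1]
```

```bash
s() { grep -E 'tcp_pos|rot|^force:'; }
python3 -m creep '{"travel":[[0.1,0,0.2],[0.01,0,0.3],[0,0,0],[0,0,0]],"dr":[[0,0,0],[0,0,0],[0,0,0],[0,0,0]],"grip":[255,255,255,255]}' |s
```

```text
tcp_pos: [480.1, -298.6, 179.7]
eef_rot: [179.9, 1.4, 76.1]
force: [0.6, 0.6, -1.2]
```

```bash
s() { grep -E 'tcp_pos|rot|^force:'; }
python3 -m creep '{"travel":[[0.01,0,0.3],[0.01,0,0.3],[0,0,0],[0,0,0]],"dr":[[0,0,0],[0,0,0],[0,0,0],[0,0,0]],"grip":[255,255,255,255]}' |s
```

```text
tcp_pos: [480.0, -298.5, 173.7]
eef_rot: [180.0, 1.4, 76.1]
force: [0.2, 0.7, -0.7]
```

```bash
s() { grep -E 'tcp_pos|rot|^force:'; }
python3 -m creep '{"travel":[[0.01,0,0.3],[0.01,0,0.3],[0,0,0],[0,0,0]],"dr":[[0,0,0],[0,0,0],[0,0,0],[0,0,0]],"grip":[255,255,255,255]}' |s
```

```text
tcp_pos: [480.1, -298.5, 167.7]
eef_rot: [179.9, 1.4, 76.1]
force: [0.6, 0.3, -0.8]
```

Sliding in freely; about 10 mm remains.

```bash
s() { grep -E 'tcp_pos|^force:'; }
python3 -m creep '{"travel":[[0.01,0,0.3],[0.01,0,0.3],[0,0,0.2],[0,0,0],[0,0,0]],"dr":[[0,0,0],[0,0,0],[0,0,0],[0,0,0],[0,0,0]],"grip":[255,255,255,255,255]}' |s
```

```text
tcp_pos: [480.2, -298.5, 159.8]
force: [-0.2, 0.1, -1.0]
```

```bash
s() { grep -E 'tcp_pos|^force:'; }
python3 -m creep '{"travel":[[0,0,0.1],[0,0,0],[0,0,0]],"dr":[[0,0,0],[0,0,0],[0,0,0]],"grip":[255,255,255]}' |s
python3 -m creep '{"travel":[[0,0,0.06],[0,0,0],[0,0,0]],"dr":[[0,0,0],[0,0,0],[0,0,0]],"grip":[255,255,255]}' |s
```

```text
tcp_pos: [480.3, -298.6, 159.0]
force: [-0.8, -0.0, -0.8]
tcp_pos: [480.3, -298.6, 158.4]
force: [-0.4, 0.6, -0.9]
```

```bash
s() { grep -E 'tcp_pos|^force:'; }
python3 -m creep '{"travel":[[0,0,0.05],[0,0,0],[0,0,0]],"dr":[[0,0,0],[0,0,0],[0,0,0]],"grip":[255,255,255]}' |s
python3 -m creep '{"travel":[[0,0,0.05],[0,0,0],[0,0,0]],"dr":[[0,0,0],[0,0,0],[0,0,0]],"grip":[255,255,255]}' |s
```

```text
tcp_pos: [480.4, -298.6, 158.0]
force: [-0.0, -0.2, 0.7]
tcp_pos: [480.7, -298.7, 158.0]
force: [-0.8, 1.5, 4.7]
```

The card is home on the floor, so I release and retreat.

```bash
s() { grep -E 'tcp_pos|^force:|width|clock'; }
python3 -m creep '{"travel":[[0,0,-0.03],[0,0,0],[0,0,0],[0,0,0],[0,0,0]],"dr":[[0,0,0],[0,0,0],[0,0,0],[0,0,0],[0,0,0]],"grip":[255,220,200,170,150]}' 5 |s
python3 -m creep '{"travel":[[0,0,0],[0,0,0],[0,0,0],[0,0,0],[0,0,0]],"dr":[[0,0,0],[0,0,0],[0,0,0],[0,0,0],[0,0,0]],"grip":[120,120,120,120,120]}' |s
python3 -m creep '{"travel":[[0.02,0,-1],[0.03,0,-1.5],[-0.06,0,-2.5],[-0.06,0,-2.5],[-0.06,0,-2.5]],"dr":[[0,0,0],[0,0,0],[0,0,0],[0,0,0],[0,0,0]],"grip":[120,120,120,120,120]}' |s
python3 -m creep '{"travel":[[0,0,-3],[0,0,-3],[0,0,0],[0,0,0],[0,0,0]],"dr":[[0,0,0],[0,0,0],[0,0,0],[0,0,0],[0,0,0]],"grip":[120,120,120,120,120]}' |s
python3 - <<'E'
from h import *
p,d,W=snap('wrist');t,e,V=snap('scene')
cv2.imwrite('pics/w5.png',np.hstack([p[:,80:480],cv2.resize(t[150:360,150:350],(400,420))]))
np.savez('w5.npz',p=p,W=W)
h=cv2.cvtColor(t,cv2.COLOR_BGR2HSV);m=((h[...,0]<8)|(h[...,0]>172))&(h[...,1]>130)&(abs(V[...,0]-480)<60)&(abs(V[...,1]+298)<70)
P=V[m];print(len(P),np.nanmax(P[:,2]),np.nanmin(P[:,2]))
T=P[P[:,2]>184];print('top',T.mean(0),len(T))
E
```

```text
clock: 23.32
tcp_pos: [480.2, -298.7, 157.5]
force: [-0.0, -0.4, -0.1]
grip_width: 0.337
clock: 23.73
tcp_pos: [480.2, -298.7, 157.7]
force: [0.5, 0.5, -0.4]
grip_width: 0.531
clock: 24.15
tcp_pos: [480.2, -297.4, 259.4]
force: [1.1, -0.4, -0.0]
grip_width: 0.531
clock: 24.57
tcp_pos: [480.3, -295.6, 317.6]
force: [-0.2, 0.4, -0.3]
grip_width: 0.532
957 191.5777670383286 -2.116253826511297
top [ 485.17562568 -297.69356204  188.33990486] 93
```

View pics/w5.png

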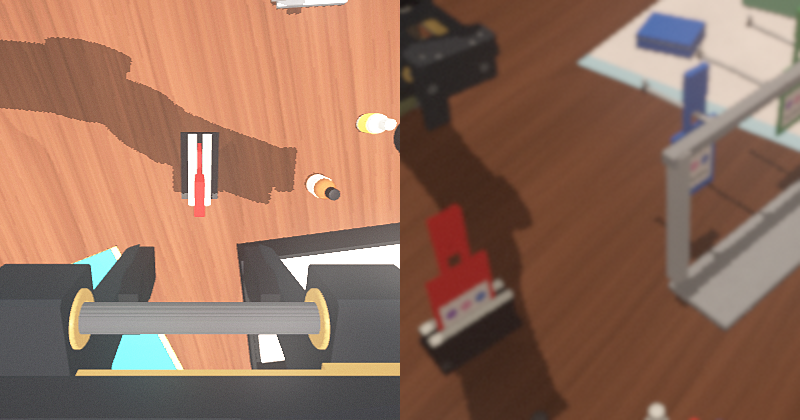

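The card stands upright in the slot (wrist crop column 200). Its top is at z ≈ 190 mm, as expected when fully home, and the gripper is clear.

```bash
python3 -c "
from cell import workorder
print(workorder.close_job())"
```

```text
the job is handed in; nothing more can be done
None
```

The red card came off its peg without catching on the tip (strongest wrist force about 11.5 N, while feeling the bar), stands fully home in the stand's slot and is released. The job was handed in at about 25 s; no verdict was shown.

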